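# Check a grinder burr through a loupe held at its focus mark

## Robot

A 6-joint arm with a two-finger parallel gripper is mounted at the origin on a cart in front of the work surface, level with it; the furniture and walls round the work are solid. World frame = base frame: x ahead of the robot, y to its left, z up, the work surface at z = 0. Lengths are in m, angles in degrees, forces in N, time in s.
With the tool pointing down it reaches from about 0.25 to 0.725 m from the base axis. Payload 9.7 kg.
Tool frame: the origin (TCP) lies between the finger pads; the fingertips stand 22 mm ahead of it and the grasp point (between the pads) lies 3 mm ahead of it; z points along the fingers, y is the line along which they close (so a half turn about z gives the same grasp; the last joint's range is limited). The gripper opens to 85 mm and grips with 20 to 120 N. Pads are 22 mm wide; open, the fingers measure 114 mm over their backs; the gripper's body (76 mm by 85 mm) begins 54 mm behind the grasp point. The pads swing forward as they close: fully open they stand 13 mm farther back than shut.
Start: joints at [69.041, 4.979, 10.078, 95.1, 0, 90], TCP at [0.197, 0.514, 0.253] pointing down, gripper open.
Joint ranges: [-179.16, 179.16], [-48.56, 103.87], [-65.8, 70.77], [-126.05, 130.52], [-82.76, 87.17], [-180, 180]. Speed limits (degrees/s): [127.2, 127.2, 147.25, 180, 180, 180].

## Interface

Orientations are given as [roll, pitch, yaw] about the fixed x, y, z axes, in that order (R = Rz(yaw) Ry(pitch) Rx(roll)).
In Python, from workcell import bot, viewer, finder gives the robot as it stands.
- The arm moves only by the tool move_arm, never from a script. Its arguments are lists of equal length, an entry for each row: "offset": the shift along the tool's x, y, z in cm, a list of three; "twist": the turn, a rotation vector about the tool's x, y, z in rad, a list of three; "grip": the opening, from 0 (shut) to 1 (fully open). In form: {"offset": [[x, y, z], ...], "twist": [[ax, ay, az], ...], "grip": [grip, ...]}. A call has 1 to 5 rows; each row shifts and turns the commanded pose from where the row before left it, along the tool's axes as they then stand; what a row does not reach is not made up. A row lasts 1/10 s, in which the tool goes at most 50 mm and 8.59 degrees, less where a joint would pass 70% of its speed; a pose out of reach is approached as far as the arm can. A call is refused whole if a number of a shift passes 5 or a number of a turn 0.15, either way. A call with a gripper value outside its range is refused whole. The fingers move at their own pace and stop on an object; "force" is the grip in N (left out, the last holds). Time passes only in rows, so rows that do not move let the fingers close. It gives the time, the measured TCP pose, the force, the opening and the grip force at its end, in the units of the state.
- bot.get_obs(): the state, without advancing time (a new reading comes with each control period).
- viewer.camera(name): name is "side" or "top" or "wrist"; returns a dict with "color" (480x640x3 uint8, red, green, blue), "depth" (480x640 float32, m along the optical axis (not along the pixel's ray), 0 where there is no reading), "vfov" (degrees; the focal length in pixels is half the picture's height over the tangent of half this angle, whatever the lens; pixels are square), "cx", "cy" (the principal point, pixels), "position" and "attitude" of the camera in the world; the wrist camera has in their place "tool_from_camera" (4x4, takes a point from camera to tool coordinates, whose origin is the TCP and whose axes are the flange's). Camera axes: x right, y down, z forward; pixel columns grow to the right and rows downward; lengths in m; the calibration is good to about 2 mm. A picture is of the moment at which its call begins: read the wrist's pose just before it.
- bot.job_done(): hands the job in; it is judged then, once.
Trained networks look in a picture, given as the dict that the camera call returned (one of the last four; its "shot" number tells which), for a name from the list of things; names that differ only in an ending like _2 or _b are one class to them, and where a whole thing is asked for, a point or a joint stands for the part that bears it (a point fixed in the world has none). Each returns a list of dicts, best first, with "p" (0 to 1); they miss things now and then, are a little off and sometimes report something else, mostly with a low value. They report only what shows in the picture. A call takes as long as a camera call.
- finder.boxes_of(picture, thing): "position" ([column, row] in pixels, amid what is visible of it).
- finder.pinpoint(picture, thing): "position" ([column, row] in pixels: a listed point, or the origin of a listed thing).
The state is a dict: "time": time; "q": joint angles; "qd": joint speeds; "joint_efforts": joint torques, N m; "ee_pos": TCP position; "tcp_rot": TCP orientation; "wrist_force": force on the tool from outside, world axes, zero at the start; "torque": the same for the moment, N m; "opening": finger opening in m; "grasp_force": force on a finger pad.
Only numpy, scipy, OpenCV 4.12 (cv2) and the standard library are available. Lean on these libraries where they do the work, as an engineer would, in place of code of your own. Each camera call takes 0.05 s, during which the arm holds its last target. There are 200 camera calls.

## Task

Clear the two bits of debris, the cork and the broken blue clothes peg, off the wooden inspection board into the green waste tub. Then take the blue-handled loupe by its handle and hold it level over the dark steel burr, with the lens centred over it so that the whole burr lies beneath the glass, and with the rim of the lens level with the middle of the orange collar on the post. Do not shift the collar or rest the loupe on anything, leave the other things on the worktop alone, and finish while holding the loupe still there, without putting it down.

Things in the scene. Friction and masses are not known exactly. Their poses are not given: they have to be found in the camera images.
- board: Fixed light wooden inspection board, 200 (x) x 190 (y) x 14 mm, lying on the worktop; origin at the centre of its underside, z up. It carries the burr, and behind it on the left (75, 65 mm from the board's centre along its x and y) an upright 10 mm aluminium post with a black ball on top, 160 mm above the board. The debris lies on the half of the board nearer the robot.
- burr (a point): Dark steel toothed conical burr of a coffee grinder, 36 mm across and 12 mm high, fixed on the board 20 mm from its centre towards board +x; this point is the centre of its top, 26 mm above the worktop (a 3 mm brass nut stands on it).
- focal_mark (a point): Centre of the orange collar on the post, 24 mm in diameter and 16 mm high: its height is the focal height at which the lens centre must be held (84 to 134 mm above the worktop, differs from start to start). The collar slides up and down stiffly (about 4 N) and must not be shifted. About 85 mm from the burr horizontally. z up.
- loupe: Loupe (reading lens) lying flat on the worktop: round black rim 80 mm in outer diameter and 11 mm thick with clear glass, on a straight blue handle, steel neck between; about 0.08 kg. Origin at the underside of the lens, below its centre; z up (normal to the lens), x points from the handle to the lens; the handle lies along -x and at the start points roughly towards the robot (within about 20 degrees).
- lens (a point): Centre of the loupe's lens, 10 mm above the loupe's underside, halfway through the rim. Axes as the loupe's.
- loupe_grip (a point): Place to grip the loupe: on the middle line of its handle, 85 mm from the lens centre along the loupe's -x, 10 mm above its underside. The handle is a bar 18 mm wide (loupe y), 20 mm high, its sides flat, running from 55 to 150 mm behind the lens centre. Axes as the loupe's.
- cork_mid (a point): Debris: brown wine cork lying on its side on the board, 23 mm in diameter, 38 mm long, 0.012 kg; its centre. The point's x axis runs along the cork.
- peg_mid (a point): Debris: broken blue plastic clothes peg (V-shaped to look at, solid) lying on the board, 15 mm wide (x), 72 mm long (y), 12 mm high, 0.014 kg; its centre.
- tub_mouth (a point): Fixed round green waste tub, open at the top, 75 mm high, 134 mm inner diameter at the rim and about 110 mm at the floor (4 mm above the worktop); this point is the centre of its mouth at the height of the rim. Tub and loupe lie on either side of the board and may change sides.
- timer: Bystander: red and white wind-up kitchen timer, 68 mm across, 70 mm high; origin at its underside. Wall cabinets hang above the worktop further than 0.57 m ahead of the robot, and a fridge stands on the left (y over 0.55 m).
- cup: Bystander: white espresso cup with a blue pattern, 62x88x50 mm; origin at its underside.
- shaker: Bystander: grey and clear salt shaker, 44 mm across, 90 mm high; origin at its underside.
- cactus: Bystander: small round cactus in a terracotta pot, 63 mm across, 105 mm high; origin at its underside.
- bar: Bystander: green wrapped bar, 56x149x11 mm, lying flat near the right; origin at its underside.

How it is judged:
By the outcome, as a careful person would: the job done as asked, in the order asked, and still so for the second after the job is handed in, while the arm keeps its last pose, push and grip.
It also fails if it takes over 64 s, if anything falls off the work surface, if the arm or the gripper's body presses on something with over 40 N, if the wrist force passes 120 N, or if a joint passes its speed limit or range.

## Working session

There is one attempt and no reset: what is moved stays moved. The work goes in short steps, Python scripts to look and compute and a tool call to move; the robot and the scene stay as the last step left them, time stands still between calls to the robot, and variables do not carry over. Pictures are saved under pics/ and viewed, at most 10 in all, crops included, and the job is handed in when it is done.

Besides the shell and the picture viewer there is one more tool, called after "Call:" as a command line: name --argument value ..., lists and objects as JSON in quotes. move_arm: Moves the arm, as the interface text tells. Its arguments: {"type":"object","properties":{"offset":{"type":"array","items":{"type":"array","items":{"type":"number"}}},"twist":{"type":"array","items":{"type":"array","items":{"type":"number"}}},"grip":{"type":"array","items":{"type":"number"}},"force":{"type":"number"}},"required":["offset","twist","grip"]}

```bash
mkdir -p pics; ls
cat > h.py <<'E'
import numpy as np, cv2
from scipy.spatial.transform import Rotation as R
from workcell import bot, viewer, finder
def cam(n):
    o=bot.get_obs(); c=viewer.camera(n)
    if n=='wrist':
        T=np.eye(4);T[:3,:3]=R.from_euler('xyz',o['tcp_rot'],degrees=True).as_matrix();T[:3,3]=o['ee_pos']
        c['T']=T@np.array(c['tool_from_camera'])
    else:
        T=np.eye(4);a=np.array(c['attitude'],float)
        T[:3,:3]=a if a.shape==(3,3) else R.from_euler('xyz',a,degrees=True).as_matrix()
        T[:3,3]=c['position'];c['T']=T
    return c
def ray(c,uv):
    f=240/np.tan(np.radians(c['vfov']/2))
    d=np.array([(uv[0]-c['cx'])/f,(uv[1]-c['cy'])/f,1.]);return c['T'][:3,:3]@d,c['T'][:3,3]
def atz(c,uv,z):
    d,p=ray(c,uv);return p+d*(z-p[2])/d[2]
def dep(c,uv):
    d,p=ray(c,uv);return p+d*c['depth'][int(round(uv[1])),int(round(uv[0]))]
def save(c,n): cv2.imwrite(f'pics/{n}.png',c['color'][:,:,::-1])
E
python3 - <<'E'
from h import *
np.set_printoptions(precision=4,suppress=True)
o=bot.get_obs();print({k:np.round(v,3) for k,v in o.items()})
for n in('top','side'):
    c=cam(n);save(c,n+'0');print(n,c['position'],c['attitude'],c['vfov'],c['cx'],c['cy'])
    for t in 'board burr focal_mark lens loupe_grip cork_mid peg_mid tub_mouth timer cup shaker cactus bar'.split():
        for r in finder.pinpoint(c,t)[:2]:
            print(t,round(r['p'],2),np.round(r['position']),dep(c,np.clip(r['position'],0,479)) if 0<=r['position'][0]<640 and 0<=r['position'][1]<480 else '')
E
```

```text
pics
{'time': np.float64(0.0), 'q': array([69.042,  5.011, 10.034, 95.099,  0.   , 90.   ]), 'qd': array([ 0.014, -0.027, -0.05 ,  0.053, -0.01 ,  0.01 ]), 'joint_efforts': array([  0.004, -52.038,  46.48 ,   0.016,  -0.   ,  -0.   ]), 'ee_pos': array([0.197, 0.513, 0.253]), 'tcp_rot': array([-179.924,   -0.   ,  159.041]), 'wrist_force': array([-0.627,  0.215, -0.059]), 'torque': array([ 0.003, -0.033, -0.009]), 'grasp_force': np.float64(0.0), 'opening': np.float64(0.086)}
top [0.3316 0.0045 1.3971] [-168.3209    0.1636 -111.519 ] 48.30093347061611 321.73221696143685 239.1084644083303
board 0.88 [297. 290.] [0.4946 0.0128 0.0279]
board 0.6 [500. 240.] [ 0.4439 -0.4834  0.0066]
burr 0.88 [293. 285.] [0.5124 0.0178 0.0236]
focal_mark 0.49 [260. 267.] [0.5653 0.0743 0.1371]
lens 0.82 [404. 258.] [ 0.4734 -0.2767  0.018 ]
loupe_grip 0.95 [421. 288.] [ 0.3831 -0.288   0.0168]
cork_mid 0.74 [319. 189.] [ 0.7157 -0.1347  0.0611]
cork_mid 0.5 [317. 302.] [ 0.4466 -0.0238  0.0383]
peg_mid 0.58 [282. 311.] [0.4595 0.0681 0.0292]
tub_mouth 0.96 [189. 336.] [0.4904 0.3118 0.0047]
tub_mouth 0.52
[... 470 characters left out ...]
 -0.0019  0.015 ]
board 0.27 [393. 263.] [ 0.72   -0.1493  0.0191]
burr 0.8 [290. 236.] [0.5141 0.0211 0.0261]
focal_mark 0.55 [302. 186.] [0.5649 0.0717 0.1354]
lens 0.79 [310. 334.] [ 0.466  -0.2791  0.0109]
loupe_grip 0.98 [271. 348.] [ 0.3821 -0.2896  0.0155]
cork_mid 0.45 [275. 256.] [ 0.4582 -0.0396  0.0285]
peg_mid 0.41 [267. 233.] [0.4618 0.056  0.026 ]
tub_mouth 0.56 [249. 171.] [0.4811 0.3542 0.036 ]
timer 0.71 [371. 225.] [ 0.7288 -0.0011  0.0232]
cup 0.87 [320. 178.] [0.6709 0.2456 0.0348]
shaker 0.71 [392. 266.] [ 0.72   -0.1456  0.0063]
cactus 0.74 [407. 307.] [ 0.6846 -0.2888  0.0215]
cactus 0.49 [250. 172.] [0.4813 0.3534 0.0304]
bar 0.73 [333. 466.] [ 0.4205 -0.5391  0.0072]
```

Run:
```python
import cv2
a=cv2.imread('pics/top0.png')[150:390,140:520];cv2.imwrite('pics/top0c.png',cv2.resize(a,None,fx=2,fy=2,interpolation=cv2.INTER_CUBIC))
```

```text
(no output)
```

View pics/top0c.png

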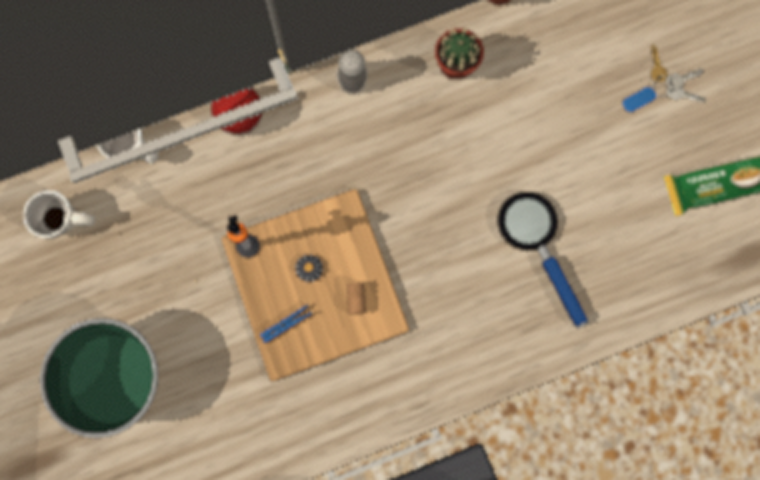

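View pics/side0.png

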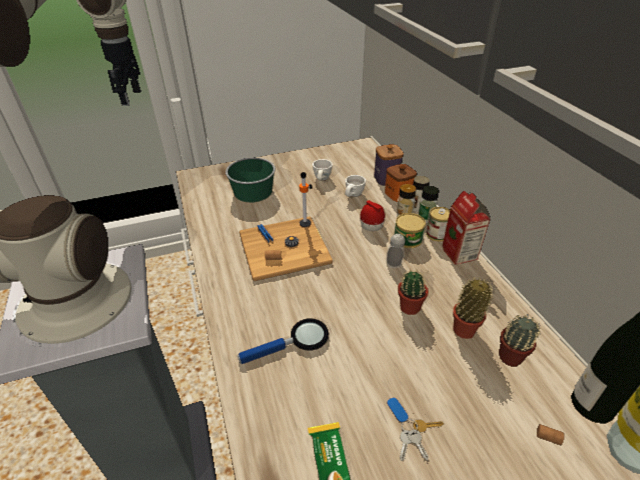

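The top view shows the peg at (284,311) and the cork at (319,297), both on the board's near half. The collar is at about (259,267), the tub at (189,338) on the left and the loupe on the right. In the side view, the other cork at (550,434) is not the one on the board.

```bash
cat >> h.py <<'E'
def plan(p,yaw,n=None,down=True):
    """print rows from the present pose to TCP p, yaw (tool down)"""
    o=bot.get_obs();r0=R.from_euler('xyz',o['tcp_rot'],degrees=True);p0=np.array(o['ee_pos'])
    r1=R.from_euler('xyz',[180,0,yaw],degrees=True);dr=(r0.inv()*r1).as_rotvec()
    d=np.array(p)-p0
    n=n or int(max(np.ceil(np.linalg.norm(d)/.047),np.ceil(np.linalg.norm(dr)/.145),1))
    tw=np.round(dr/n,3)
    rows=[];pc=p0.copy();rc=r0
    for i in range(n):
        t=p0+d*(i+1)/n; off=np.round(rc.inv().apply(t-pc)*100,1)
        rows.append(off.tolist());pc=pc+rc.apply(off/100);rc=rc*R.from_rotvec(tw)
    print('n',n,'twist',tw.tolist(),'end',np.round(pc,4))
    for i in range(0,n,5):print(rows[i:i+5])
def wpts(t,yaw):
    return None
E
python3 - <<'E'
from h import *
np.set_printoptions(precision=4,suppress=True)
c=cam('wrist');print(np.array(c['tool_from_camera']),c['vfov'])
c=cam('top')
a=atz(c,[140+264/2,150+335/2],.02);b=atz(c,[140+312/2,150+310/2],.02);print('peg',a,b,np.degrees(np.arctan2(*(b-a)[1::-1])))
print('cork',atz(c,[319,297],.026),'tub',atz(c,[189,338.5],.075))
bd=[atz(c,[140+x/2,150+y/2],.014) for x,y in((360,190),(408,330),(274,380),(224,240))];print(bd)
plan([.42,.02,.27],90)
E
```

```text
[[ 0.0009 -0.9551 -0.2962  0.0763]
 [ 1.      0.0007  0.0008 -0.0007]
 [-0.0006 -0.2962  0.9551 -0.1192]
 [ 0.      0.      0.      1.    ]] 65.69070955440316
peg [0.4545 0.0966 0.02  ] [0.4617 0.0283 0.02  ] -84.00076753149646
cork [ 0.4586 -0.0339  0.026 ] tub [0.4762 0.2983 0.075 ]
[array([ 0.586 , -0.0867,  0.014 ]), array([ 0.3933, -0.077 ,  0.014 ]), array([0.3973, 0.105 , 0.014 ]), array([0.5893, 0.1026, 0.014 ])]
n 12 twist [0.0, -0.0, 0.1] end [0.4195 0.0203 0.2703]
[[-3.2, -3.2, -0.1], [-3.5, -2.8, -0.2], [-3.8, -2.5, -0.1], [-4.0, -2.1, -0.2], [-4.2, -1.7, -0.1]]
[[-4.3, -1.2, -0.1], [-4.5, -0.8, -0.2], [-4.5, -0.4, -0.1], [-4.5, 0.1, -0.2], [-4.5, 0.5, -0.1]]
[[-4.4, 1.0, -0.1], [-4.2, 1.4, -0.2]]
```

Call:
move_arm --offset '[[-3.2, -3.2, -0.1], [-3.5, -2.8, -0.2], [-3.8, -2.5, -0.1], [-4.0, -2.1, -0.2], [-4.2, -1.7, -0.1]]' --twist '[[0, 0, 0.1], [0, 0, 0.1], [0, 0, 0.1], [0, 0, 0.1], [0, 0, 0.1]]' --grip '[1, 1, 1, 1, 1]'

```text
time: 2.0
ee_pos: [0.2898, 0.3059, 0.2605]
tcp_rot: [180.0, -0.0, 130.2]
wrist_force: [0.8, 0.1, 0.8]
opening: 0.0854
grasp_force: 0.0
```

Call:
move_arm --offset '[[-4.3, -1.2, -0.1], [-4.5, -0.8, -0.2], [-4.5, -0.4, -0.1], [-4.5, 0.1, -0.2], [-4.5, 0.5, -0.1]]' --twist '[[0, 0, 0.1], [0, 0, 0.1], [0, 0, 0.1], [0, 0, 0.1], [0, 0, 0.1]]' --grip '[1, 1, 1, 1, 1]'

```text
time: 2.5
ee_pos: [0.3828, 0.0999, 0.2677]
tcp_rot: [179.9, -0.0, 101.5]
wrist_force: [0.6, 1.3, -0.1]
opening: 0.0857
grasp_force: 0.0
```

Call:
move_arm --offset '[[-4.4, 1.0, -0.1], [-4.2, 1.4, -0.2], [0, 0, 0], [0, 0, 0]]' --twist '[[0, 0, 0.1], [0, 0, 0.1], [0, 0, 0], [0, 0, 0]]' --grip '[1, 1, 0.6, 0.6]'

```text
time: 2.9
ee_pos: [0.4196, 0.0195, 0.2702]
tcp_rot: [-180.0, -0.0, 90.2]
wrist_force: [-0.1, -0.1, -0.2]
opening: 0.0589
grasp_force: 0.0
```

Run:
```python
from h import *
np.set_printoptions(precision=4,suppress=True)
o=bot.get_obs();print(o['time'],o['ee_pos'],o['tcp_rot'],o['q'],o['opening'])
c=cam('wrist');save(c,'w1')
for t,z in dict(burr=.026,focal_mark=.13,cork_mid=.0255,peg_mid=.02,board=.014).items():
    for r in finder.pinpoint(c,t)[:2]:
        print(t,round(r['p'],2),np.round(r['position']),dep(c,r['position']),atz(c,r['position'],z))
np.save('w1T.npy',c['T'])
```

```text
2.9 [0.4196 0.0195 0.2702] [-179.9786   -0.0112   90.1627] [  2.6531 -12.1934  -4.3125  97.9017   0.0121  92.4904] 0.05891897079022454
burr 0.83 [415. 210.] [0.5105 0.0125 0.0287] [0.5112 0.0119 0.026 ]
focal_mark 0.88 [542. 153.] [0.565  0.0767 0.1358] [0.5683 0.0763 0.13  ]
cork_mid 0.87 [357. 252.] [ 0.4534 -0.0291  0.0347] [ 0.4543 -0.0323  0.0255]
cork_mid 0.63 [362. 427.] [0.428  0.0293 0.3218] [ 0.4679 -0.2583  0.0255]
peg_mid 0.87 [362. 155.] [0.4581 0.0649 0.0121] [0.4573 0.0655 0.02  ]
board 0.89 [389. 203.] [0.4876 0.0167 0.0118] [0.4873 0.0172 0.014 ]
board 0.33 [631. 191.] [0.713  0.0341 0.037 ] [0.7321 0.0301 0.014 ]
```

View pics/w1.png

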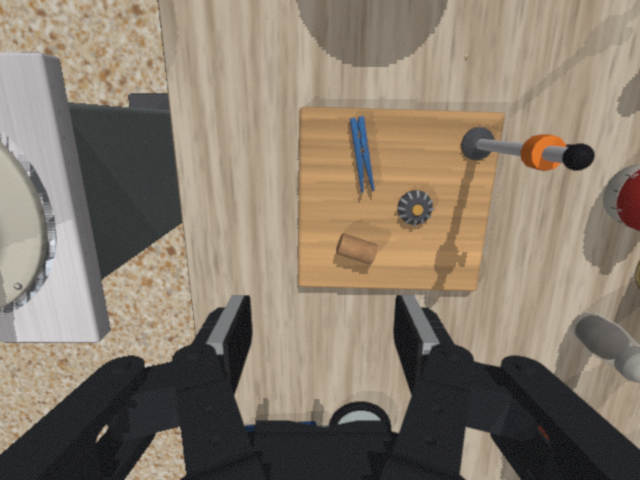

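The wrist view shows the peg from (355,118) to (370,195) and the cork from (340,243) to (374,258), with the burr at (415,209). The network's points match. Next is the peg.

Run:
```python
from h import *
c=dict(T=np.load('w1T.npy'),vfov=65.69070955440316)
w=viewer.camera('wrist');c['cx'],c['cy']=w['cx'],w['cy']
for a,b,z in(((356,118),(368.5,195),.02),((340,243),(374,258),.0255)):
    A,B=atz(c,a,z),atz(c,b,z);print((A+B)/2,np.degrees(np.arctan2(*(B-A)[1::-1])))
plan([.4575,.065,.09],97)
```

```text
[0.4575347  0.06301086 0.02      ] -78.62079542985403
[ 0.45479931 -0.0308409   0.0255    ] -24.501341821068248
n 5 twist [0.0, -0.0, -0.023] end [0.4571 0.0653 0.0904]
[[0.9, 0.8, 3.6], [0.8, 0.8, 3.6], [0.9, 0.8, 3.6], [0.8, 0.8, 3.6], [0.8, 0.8, 3.6]]
```

Call:
move_arm --offset '[[0.9, 0.8, 3.6], [0.8, 0.8, 3.6], [0.9, 0.8, 3.6], [0.8, 0.8, 3.6], [0.8, 0.8, 3.6]]' --twist '[[0, 0, -0.031], [0, 0, -0.031], [0, 0, -0.031], [0, 0, -0.031], [0, 0, -0.031]]' --grip '[0.5, 0.5, 0.5, 0.5, 0.5]'

```text
time: 3.75
ee_pos: [0.4566, 0.0659, 0.089]
tcp_rot: [180.0, 0.0, 99.3]
wrist_force: [0.6, -0.2, 0.3]
opening: 0.0426
grasp_force: 0.0
```

Call:
move_arm --offset '[[0, 0, 1.5], [0, 0, 1.5], [0, 0, 1.3], [0, 0, 0.7], [0, 0, 0]]' --twist '[[0, 0, 0], [0, 0, 0], [0, 0, 0], [0, 0, 0], [0, 0, 0]]' --grip '[0.5, 0.5, 0.5, 0.5, 0.5]'

```text
time: 4.25
ee_pos: [0.4563, 0.0648, 0.04]
tcp_rot: [-180.0, 0.0, 99.1]
wrist_force: [0.6, 0.1, -0.2]
opening: 0.0427
grasp_force: 0.0
```

Call:
move_arm --offset '[[0, 0, 0], [0, 0, 0], [0, 0, 0], [0, 0, 0], [0, 0, 0]]' --twist '[[0, 0, 0], [0, 0, 0], [0, 0, 0], [0, 0, 0], [0, 0, 0]]' --grip '[0, 0, 0, 0, 0]' --force 30

```text
time: 4.75
ee_pos: [0.4572, 0.0649, 0.0413]
tcp_rot: [179.9, 0.0, 99.2]
wrist_force: [-1.5, -0.9, 6.3]
opening: 0.0138
grasp_force: 31.2
```

Call:
move_arm --offset '[[0, 0, -3], [0, 0, -4.5], [0, 0, -4.3], [4.5, 1.1, 0], [4.6, 1.1, 0]]' --twist '[[0, 0, 0], [0, 0, 0], [0, 0, 0], [0, 0, 0], [0, 0, 0]]' --grip '[0, 0, 0, 0, 0]'

```text
time: 5.25
ee_pos: [0.465, 0.1588, 0.1605]
tcp_rot: [179.8, -0.0, 99.0]
wrist_force: [1.2, 0.2, -0.3]
opening: 0.0143
grasp_force: 30.5
```

Call:
move_arm --offset '[[4.6, 1.1, 0], [4.6, 1.1, 0], [4.4, 1.1, 1.5], [0, 0, 3], [0, 0, 3]]' --twist '[[0, 0, 0], [0, 0, 0], [0, 0, 0], [0, 0, 0], [0, 0, 0]]' --grip '[0, 0, 0, 0, 0]'

```text
time: 5.75
ee_pos: [0.4747, 0.2994, 0.0824]
tcp_rot: [180.0, -0.0, 99.3]
wrist_force: [-0.6, -0.8, -1.0]
opening: 0.0136
grasp_force: 30.5
```

Call:
move_arm --offset '[[0, 0, 0.7], [0, 0, 0], [0, 0, 0]]' --twist '[[0, 0, 0], [0, 0, 0], [0, 0, 0]]' --grip '[0, 0, 0]'

```text
time: 6.05
ee_pos: [0.4754, 0.2978, 0.0779]
tcp_rot: [179.9, -0.0, 99.1]
wrist_force: [0.1, 0.3, 1.0]
opening: 0.014
grasp_force: 30.5
```

Call:
move_arm --offset '[[0, 0, 0], [0, 0, 0], [0, 0, 0], [0, 0, 0], [0, 0, 0]]' --twist '[[0, 0, 0], [0, 0, 0], [0, 0, 0], [0, 0, 0], [0, 0, 0]]' --grip '[0.5, 0.5, 0.5, 0.5, 0.5]'

```text
time: 6.55
ee_pos: [0.4748, 0.2977, 0.0764]
tcp_rot: [180.0, -0.0, 99.2]
wrist_force: [0.5, -1.0, 0.2]
opening: 0.0426
grasp_force: 0.0
```

Call:
move_arm --offset '[[0, 0, -3], [0, 0, -4.5], [0, 0, -4.5], [0, 0, 0]]' --twist '[[0, 0, 0], [0, 0, 0], [0, 0, 0], [0, 0, 0]]' --grip '[0.5, 0.5, 0.5, 0.5]'

```text
time: 6.95
ee_pos: [0.4764, 0.2988, 0.2031]
tcp_rot: [179.5, -0.2, 99.2]
wrist_force: [0.3, -0.6, -0.1]
opening: 0.0424
grasp_force: 0.0
```

Run:
```python
from h import *
c=cam('wrist');save(c,'w2')
for r in finder.pinpoint(c,'peg_mid')[:2]:print(r['p'],r['position'],dep(c,r['position']))
plan([.4545,-.031,.12],156)
```

```text
0.74 [318.6, 213.5] [0.47358907 0.30105556 0.01330547]
n 8 twist [0.0, 0.0, -0.124] end [ 0.455  -0.0308  0.12  ]
[[-4.0, -0.9, 1.0], [-3.9, -1.4, 0.9], [-3.7, -1.9, 1.0], [-3.4, -2.3, 1.0], [-3.1, -2.7, 0.9]]
[[-2.7, -3.1, 1.0], [-2.4, -3.4, 0.9], [-1.9, -3.6, 1.0]]
```

View pics/w2.png

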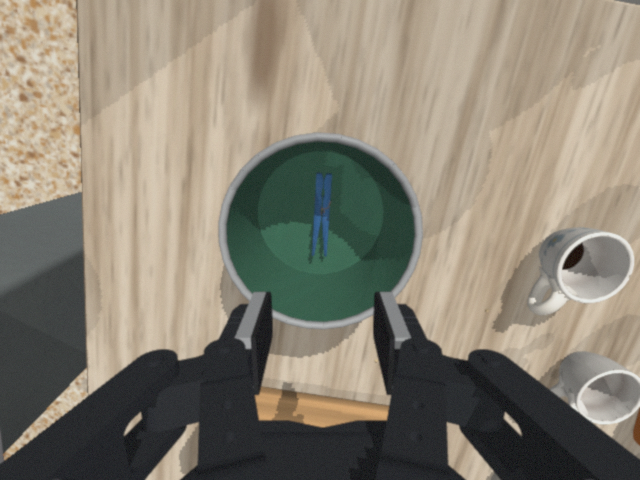

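The peg lies in the tub at (322,217). Now for the cork.

Call:
move_arm --offset '[[-4.0, -0.9, 1.0], [-3.9, -1.4, 0.9], [-3.7, -1.9, 1.0], [-3.4, -2.3, 1.0], [-3.1, -2.7, 0.9]]' --twist '[[0, 0, -0.124], [0, 0, -0.124], [0, 0, -0.124], [0, 0, -0.124], [0, 0, -0.124]]' --grip '[0.55, 0.55, 0.55, 0.55, 0.55]'

```text
time: 7.55
ee_pos: [0.4607, 0.0904, 0.1461]
tcp_rot: [-179.9, -0.1, 135.0]
wrist_force: [0.5, -0.3, -0.7]
opening: 0.0471
grasp_force: 0.0
```

Call:
move_arm --offset '[[-2.7, -3.1, 1.0], [-2.4, -3.4, 0.9], [-1.9, -3.6, 1.0], [0, 0, 0], [0, 0, 0]]' --twist '[[0, 0, -0.124], [0, 0, -0.124], [0, 0, -0.124], [0, 0, 0], [0, 0, 0]]' --grip '[0.55, 0.55, 0.55, 0.55, 0.55]'

```text
time: 8.05
ee_pos: [0.4535, -0.0318, 0.1179]
tcp_rot: [-180.0, -0.1, 155.8]
wrist_force: [0.2, -0.1, 0.2]
opening: 0.0473
grasp_force: 0.0
```

Run:
```python
from h import *
c=cam('wrist');save(c,'w3')
for r in finder.pinpoint(c,'cork_mid')[:1]:print(r['p'],r['position'],atz(c,r['position'],.0255))
plan([.4545,-.031,.04],156)
```

```text
0.7 [329.0, 252.7] [ 0.45319296 -0.02798468  0.0255    ]
n 2 twist [-0.0, -0.0, -0.001] end [ 0.455  -0.031   0.0398]
[[-0.0, -0.0, 3.9], [-0.1, -0.0, 4.0]]
```

View pics/w3.png

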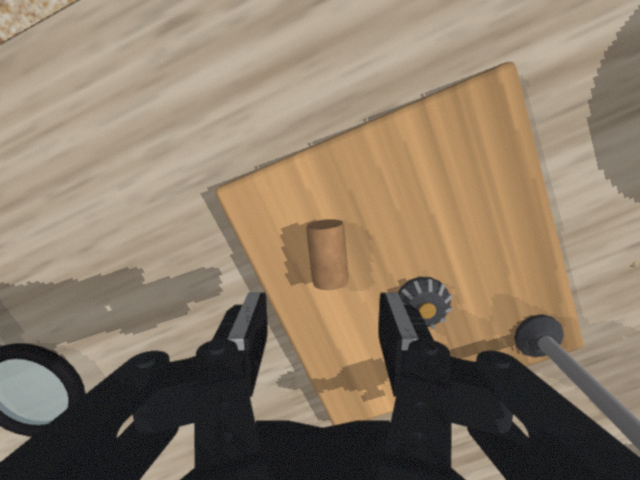

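The cork is upright in the picture at (328,253), aligned with the tool and about 3 mm to tool +y of centre.

Call:
move_arm --offset '[[0.1, 0.3, 2.5], [0, 0, 2.5], [0, 0, 1.8], [0, 0, 1.0], [0, 0, 0]]' --twist '[[0, 0, 0], [0, 0, 0], [0, 0, 0], [0, 0, 0], [0, 0, 0]]' --grip '[0.55, 0.55, 0.55, 0.55, 0.55]'

```text
time: 8.65
ee_pos: [0.4541, -0.0271, 0.0402]
tcp_rot: [-180.0, -0.1, 156.1]
wrist_force: [-0.7, 0.2, -0.1]
opening: 0.0466
grasp_force: 0.0
```

Call:
move_arm --offset '[[0, 0, 0], [0, 0, 0], [0, 0, 0], [0, 0, 0], [0, 0, 0]]' --twist '[[0, 0, 0], [0, 0, 0], [0, 0, 0], [0, 0, 0], [0, 0, 0]]' --grip '[0, 0, 0, 0, 0]' --force 25

```text
time: 9.15
ee_pos: [0.4554, -0.028, 0.0424]
tcp_rot: [179.9, 0.1, 156.0]
wrist_force: [-0.9, 1.9, 5.8]
opening: 0.0211
grasp_force: 26.1
```

Call:
move_arm --offset '[[0, 0, -3], [0, 0, -4.5], [0, 0, -4.5], [0, 0, 0]]' --twist '[[0, 0, 0], [0, 0, 0], [0, 0, 0], [0, 0, 0]]' --grip '[0, 0, 0, 0]'

```text
time: 9.55
ee_pos: [0.457, -0.0284, 0.1676]
tcp_rot: [179.8, 0.5, 156.0]
wrist_force: [0.2, -0.3, -0.3]
opening: 0.0216
grasp_force: 25.5
```

Run:
```python
from h import *
plan([.476,.298,.15],115)
```

```text
n 7 twist [0.001, 0.001, 0.102] end [0.4764 0.2982 0.1502]
[[1.7, 4.4, 0.2], [2.0, 4.2, 0.3], [2.5, 3.9, 0.2], [2.9, 3.7, 0.3], [3.3, 3.3, 0.2]]
[[3.5, 3.0, 0.3], [3.9, 2.7, 0.2]]
```

Call:
move_arm --offset '[[1.7, 4.4, 0.2], [2.0, 4.2, 0.3], [2.5, 3.9, 0.2], [2.9, 3.7, 0.3], [3.3, 3.3, 0.2]]' --twist '[[0, 0, 0.1], [0, 0, 0.1], [0, 0, 0.1], [0, 0, 0.1], [0, 0, 0.1]]' --grip '[0, 0, 0, 0, 0]'

```text
time: 10.05
ee_pos: [0.4667, 0.207, 0.1491]
tcp_rot: [180.0, 0.0, 127.1]
wrist_force: [0.6, -0.4, -0.0]
opening: 0.0215
grasp_force: 25.5
```

Call:
move_arm --offset '[[3.5, 3.0, 0.3], [3.9, 2.7, 0.2], [0, 0, 3], [0, 0, 3], [0, 0, 1]]' --twist '[[0, 0, 0.1], [0, 0, 0.1], [0, 0, 0], [0, 0, 0], [0, 0, 0]]' --grip '[0, 0, 0, 0, 0]'

```text
time: 10.55
ee_pos: [0.4706, 0.2981, 0.0709]
tcp_rot: [-179.7, 0.0, 115.9]
wrist_force: [-1.2, -0.7, -0.4]
opening: 0.0217
grasp_force: 25.5
```

Call:
move_arm --offset '[[0, 0, 0], [0, 0, 0], [0, 0, 0], [0, 0, 0], [0, 0, 0]]' --twist '[[0, 0, 0], [0, 0, 0], [0, 0, 0], [0, 0, 0], [0, 0, 0]]' --grip '[0, 0.5, 0.5, 0.5, 0.5]'

```text
time: 11.05
ee_pos: [0.4725, 0.2987, 0.0752]
tcp_rot: [179.9, -0.0, 115.9]
wrist_force: [-0.4, -0.6, 0.1]
opening: 0.0429
grasp_force: 0.0
```

Call:
move_arm --offset '[[0, 0, -3], [0, 0, -4.5], [0, 0, -4.5], [0, 0, 0]]' --twist '[[0, 0, 0], [0, 0, 0], [0, 0, 0], [0, 0, 0]]' --grip '[0.5, 0.5, 0.5, 0.5]'

```text
time: 11.45
ee_pos: [0.4738, 0.2997, 0.2015]
tcp_rot: [179.4, -0.1, 115.9]
wrist_force: [0.4, -0.7, 0.1]
opening: 0.0429
grasp_force: 0.0
```

Run:
```python
from h import *
c=cam('wrist');save(c,'w4')
for n in('cork_mid','peg_mid'):
  for r in finder.pinpoint(c,n)[:1]:print(n,r['p'],r['position'],dep(c,r['position']))
c=cam('top')
L,G=[finder.pinpoint(c,n)[0] for n in('lens','loupe_grip')];l,g=[atz(c,x['position'],.01) for x in(L,G)]
print(l,g,np.degrees(np.arctan2(*(l-g)[1::-1])),c['position'])
s=cam('side')
L,G=[finder.pinpoint(s,n)[0] for n in('lens','loupe_grip')];l,g=[atz(s,x['position'],.01) for x in(L,G)]
print(l,g,np.degrees(np.arctan2(*(l-g)[1::-1])))
plan([.38,-.29,.2],100)
```

```text
cork_mid 0.68 [318.4, 220.5] [0.4704982  0.30114256 0.03669398]
peg_mid 0.91 [319.3, 215.4] [0.46929447 0.30526069 0.03712705]
[ 0.46488282 -0.27317578  0.01      ] [ 0.37665079 -0.28794965  0.01      ] 9.505616515091969 [0.33158685 0.00446776 1.39710954]
[ 0.46544061 -0.28135584  0.01      ] [ 0.39186764 -0.28130785  0.01      ] -0.03737379169697455
n 13 twist [-0.0, 0.0, 0.021] end [ 0.3795 -0.2897  0.2   ]
[[-3.8, -2.6, -0.0], [-3.8, -2.5, -0.1], [-3.9, -2.5, -0.0], [-3.9, -2.4, -0.1], [-3.9, -2.3, -0.0]]
[[-4.1, -2.2, -0.1], [-4.0, -2.1, -0.0], [-4.1, -2.0, -0.1], [-4.2, -2.0, -0.0], [-4.2, -1.8, -0.1]]
[[-4.2, -1.8, -0.0], [-4.2, -1.7, -0.1], [-4.3, -1.6, -0.0]]
```

View pics/w4.png

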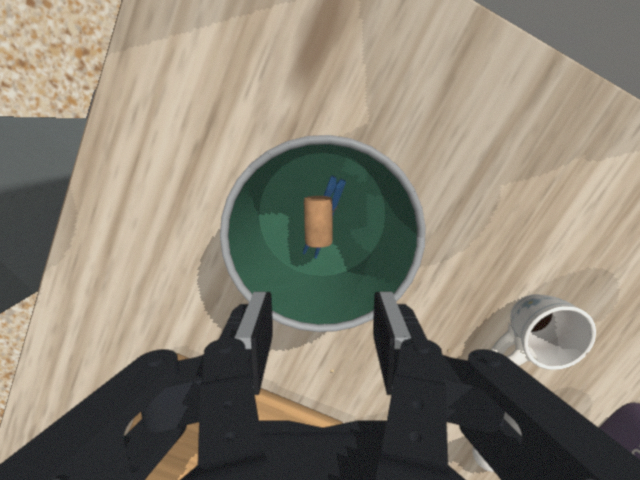

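Both bits of debris are in the tub, the cork at (318,222) on top of the peg. Now the loupe.

Run:
```python
from h import *
plan([.38,-.286,.2],8,n=14)
```

```text
n 14 twist [-0.0, 0.0, 0.135] end [ 0.3796 -0.2857  0.2   ]
[[-3.5, -2.4, -0.0], [-3.7, -1.9, -0.1], [-4.0, -1.4, -0.0], [-4.2, -0.9, -0.1], [-4.2, -0.3, -0.0]]
[[-4.2, 0.3, -0.1], [-4.1, 0.9, -0.0], [-4.0, 1.4, -0.0], [-3.8, 1.9, -0.1], [-3.5, 2.4, -0.0]]
[[-3.1, 2.9, -0.1], [-2.7, 3.2, -0.0], [-2.2, 3.6, -0.1], [-1.8, 3.8, -0.0]]
```

Call:
move_arm --offset '[[-3.5, -2.4, 0], [-3.7, -1.9, -0.1], [-4.0, -1.4, 0], [-4.2, -0.9, -0.1], [-4.2, -0.3, 0]]' --twist '[[0, 0, 0.135], [0, 0, 0.135], [0, 0, 0.135], [0, 0, 0.135], [0, 0, 0.135]]' --grip '[0.6, 0.6, 0.6, 0.6, 0.6]'

```text
time: 12.4
ee_pos: [0.4383, 0.0883, 0.196]
tcp_rot: [-180.0, 0.0, 76.9]
wrist_force: [1.4, -0.4, -0.5]
opening: 0.0513
grasp_force: 0.0
```

Call:
move_arm --offset '[[-4.2, 0.3, -0.1], [-4.1, 0.9, 0], [-4.0, 1.4, 0], [-3.8, 1.9, -0.1], [-3.5, 2.4, 0]]' --twist '[[0, 0, 0.135], [0, 0, 0.135], [0, 0, 0.135], [0, 0, 0.135], [0, 0, 0.135]]' --grip '[0.6, 0.6, 0.6, 0.6, 0.6]'

```text
time: 12.9
ee_pos: [0.4056, -0.1206, 0.1982]
tcp_rot: [180.0, -0.0, 38.2]
wrist_force: [0.7, -0.1, 0.3]
opening: 0.0511
grasp_force: 0.0
```

Call:
move_arm --offset '[[-3.1, 2.9, -0.1], [-2.7, 3.2, 0], [-2.2, 3.6, -0.1], [-1.8, 3.8, 0], [0, 0, 0]]' --twist '[[0, 0, 0.135], [0, 0, 0.135], [0, 0, 0.135], [0, 0, 0.135], [0, 0, 0]]' --grip '[0.6, 0.6, 0.6, 0.6, 0.6]'

```text
time: 13.4
ee_pos: [0.3787, -0.2891, 0.1994]
tcp_rot: [180.0, 0.1, 7.1]
wrist_force: [-0.1, 0.2, -0.3]
opening: 0.0512
grasp_force: 0.0
```

Run:
```python
from h import *
c=cam('wrist');save(c,'w5');print(bot.get_obs()['q'])
L,G=[finder.pinpoint(c,n)[0] for n in('lens','loupe_grip')];l,g=[atz(c,x['position'],.01) for x in(L,G)]
print(L,G,l,g,np.degrees(np.arctan2(*(l-g)[1::-1])),np.linalg.norm(l-g))
plan([g[0],g[1],.07],np.degrees(np.arctan2(*(l-g)[1::-1])))
```

```text
[-3.71546305e+01 -5.89609284e+00 -6.68445954e+00  8.92889659e+01
 -3.51972480e-03  1.35471613e+02]
{'position': [320.2, 102.3], 'p': 0.93} {'position': [310.6, 211.3], 'p': 0.79} [ 0.46795207 -0.27638865  0.01      ] [ 0.38046881 -0.27898675  0.01      ] 1.7010846257791552 0.08752183741613555
n 3 twist [-0.0, 0.0, 0.035] end [ 0.38   -0.2791  0.0699]
[[0.1, -0.2, 4.3], [0.0, -0.2, 4.4], [0.0, -0.2, 4.3]]
```

View pics/w5.png

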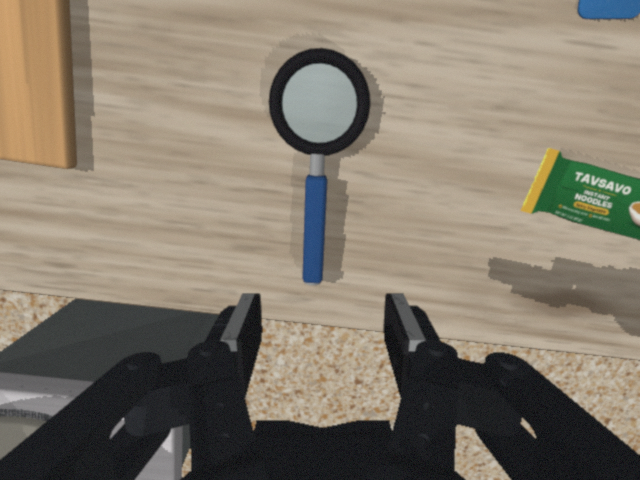

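The loupe shows its lens at (320,102). The handle runs from (313,282) to (316,176), so the handle midline is at about column 314.5, slightly right of the network's grip point.

Run:
```python
from h import *
c=cam('wrist')
l=atz(c,[320,102.3],.0155);g=atz(c,[314.5,211.3],.02);e=atz(c,[313.2,280],.02);f=atz(c,[315.8,178],.02)
an=lambda a,b:np.degrees(np.arctan2(*(b-a)[1::-1]))
print(l,g,e,f,an(g,l),an(e,f),np.linalg.norm(l-g),an(e,l))
y=an(e,l);d=np.array([np.cos(np.radians(y)),np.sin(np.radians(y))]);t=l[:2]-.085*d;print(t,y)
plan([t[0],t[1],.075],y)
```

```text
[ 0.46861426 -0.27147911  0.0155    ] [ 0.38409064 -0.27817777  0.02      ] [ 0.32297292 -0.28488215  0.02      ] [ 0.41136879 -0.27572588  0.02      ] 4.531330558123621 5.9137554969150194 0.08490796806436511 5.257991582212464
[ 0.38397192 -0.27926855] 5.257991582212464
n 3 twist [-0.0, 0.0, 0.014] end [ 0.3842 -0.2792  0.0751]
[[0.2, -0.2, 4.2], [0.1, -0.1, 4.1], [0.2, -0.2, 4.2]]
```

Call:
move_arm --offset '[[0.2, -0.2, 4.2], [0.1, -0.1, 4.1], [0.2, -0.2, 4.0], [0, 0, 0], [0, 0, 0]]' --twist '[[0, 0, 0.014], [0, 0, 0.014], [0, 0, 0.014], [0, 0, 0], [0, 0, 0]]' --grip '[0.6, 0.6, 0.6, 0.6, 0.6]'

```text
time: 14.1
ee_pos: [0.3845, -0.2791, 0.0782]
tcp_rot: [-180.0, 0.0, 5.3]
wrist_force: [-0.2, 0.2, 1.0]
opening: 0.0511
grasp_force: 0.0
```

Run:
```python
from h import *
o=bot.get_obs();print(o['ee_pos'],o['tcp_rot'])
plan([.384,-.279,.026],5.3,n=4)
```

```text
[ 0.38447324 -0.27907804  0.0781735 ] [-1.79981997e+02  1.73311052e-02  5.34294583e+00]
n 4 twist [-0.0, 0.0, 0.0] end [ 0.3845 -0.2791  0.0262]
[[-0.0, -0.0, 1.3], [-0.0, -0.0, 1.3], [-0.0, -0.0, 1.3], [-0.0, -0.0, 1.3]]
```

Call:
move_arm --offset '[[0, 0, 1.5], [0, 0, 1.5], [0, 0, 1.2], [0, 0, 0.9], [0, 0, 0]]' --twist '[[0, 0, 0], [0, 0, 0], [0, 0, 0], [0, 0, 0], [0, 0, 0]]' --grip '[0.6, 0.6, 0.6, 0.6, 0.6]'

```text
time: 14.6
ee_pos: [0.3839, -0.2797, 0.0255]
tcp_rot: [-180.0, 0.0, 5.2]
wrist_force: [0.2, 0.6, -0.6]
opening: 0.0516
grasp_force: 0.0
```

Call:
move_arm --offset '[[0, 0, 0], [0, 0, 0], [0, 0, 0], [0, 0, 0], [0, 0, 0]]' --twist '[[0, 0, 0], [0, 0, 0], [0, 0, 0], [0, 0, 0], [0, 0, 0]]' --grip '[0, 0, 0, 0, 0]' --force 60

```text
time: 15.1
ee_pos: [0.3847, -0.2803, 0.0272]
tcp_rot: [179.9, -0.1, 5.2]
wrist_force: [0.1, 0.9, 6.6]
opening: 0.0163
grasp_force: 59.9
```

Call:
move_arm --offset '[[0, 0, -1], [0, 0, -3], [0, 0, -4], [0, 0, -4], [0, 0, -2]]' --twist '[[0, 0, 0], [0, 0, 0], [0, 0, 0], [0, 0, 0], [0, 0, 0]]' --grip '[0, 0, 0, 0, 0]'

```text
time: 15.6
ee_pos: [0.3848, -0.2804, 0.1704]
tcp_rot: [179.8, -0.2, 5.2]
wrist_force: [0.1, -0.0, -0.3]
opening: 0.0164
grasp_force: 59.2
```

Run:
```python
from h import *
np.set_printoptions(precision=4,suppress=True)
c=cam('wrist');save(c,'w6')
o=bot.get_obs();print(o['ee_pos'],o['tcp_rot'],o['opening'],o['grasp_force'])
L=finder.pinpoint(c,'lens')[0];print(L,dep(c,L['position']))
# plane of black rim in tool frame
hsv=cv2.cvtColor(c['color'],cv2.COLOR_RGB2HSV)
m=(hsv[...,2]<60)&(c['depth']>0);m[270:]=False
v,u=np.nonzero(m);f=240/np.tan(np.radians(c['vfov']/2));z=c['depth'][v,u]
P=np.c_[(u-c['cx'])/f*z,(v-c['cy'])/f*z,z]@np.array(c['tool_from_camera'])[:3,:3].T+np.array(c['tool_from_camera'])[:3,3]
print(len(P),u.min(),u.max(),v.min(),v.max(),np.percentile(P,[1,50,99],axis=0))
A=np.c_[P[:,:2],np.ones(len(P))];w=np.ones(len(P),bool)
for _ in range(6):
    k=np.linalg.lstsq(A[w],P[w,2],rcond=None)[0];r=P[:,2]-A@k;w=abs(r)<.003
print('z_tool=ax+by+c',k,w.mean(),np.degrees(np.arctan(k[:2])))
```

```text
[ 0.3854 -0.2808  0.1726] [179.7404  -0.2938   5.2036] 0.016506163583142563 59.151928424835205
{'position': [327.4, 96.1], 'p': 0.74} [ 0.4685 -0.2748  0.1561]
16186 211 438 0 211 [[ 0.0457 -0.0361  0.012 ]
 [ 0.0816  0.0011  0.014 ]
 [ 0.1119  0.0381  0.0172]]
z_tool=ax+by+c [0.006  0.002  0.0136] 0.9893117508958359 [0.3426 0.1151]
```

View pics/w6.png

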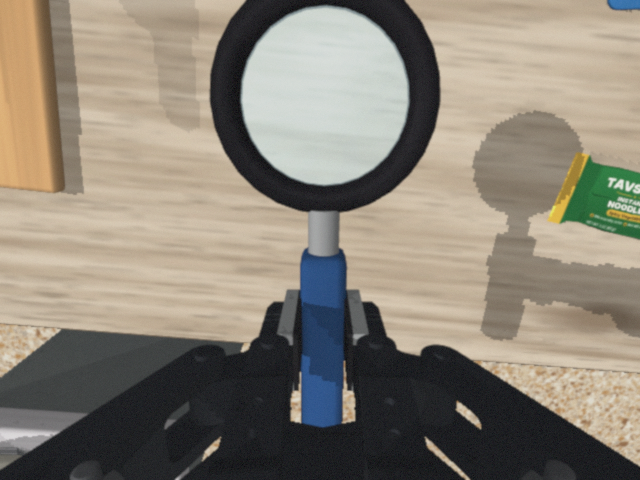

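The loupe is held level. The rim is centred at about (325,96) and its plane lies within 0.4° of the tool's. Next I measure the collar height and the burr.

Run:
```python
from h import *
np.set_printoptions(precision=4,suppress=True)
w=viewer.camera('wrist');c1=dict(T=np.load('w1T.npy'),vfov=w['vfov'],cx=w['cx'],cy=w['cy'])
print('burr w1 outline',atz(c1,[415,208.5],.022),'nut',atz(c1,[418,210],.029))
o3=np.eye(4);o3[:3,:3]=R.from_euler('xyz',[180,-.1,155.8],degrees=True).as_matrix();o3[:3,3]=[.4535,-.0318,.1179]
c3=dict(c1,T=o3@np.array(w['tool_from_camera']))
print('burr w3 outline',atz(c3,[426,301],.022),'nut',atz(c3,[428,311],.029))
def orange(img):
    h=cv2.cvtColor(img,cv2.COLOR_BGR2HSV);return cv2.inRange(h,(6,170,150),(16,255,255))
rays=[]
for n,c in(('top0',cam('top')),('side0',cam('side')),('w1',c1)):
    if n=='w1': img=cv2.imread('pics/w1.png');x0,y0,x1,y1=505,125,575,180
    else:
        img=c['color'][:,:,::-1].copy();x0,y0,x1,y1=(245,250,275,285) if n=='top0' else (285,170,320,205)
    m=orange(img)[y0:y1,x0:x1];v,u=np.nonzero(m);u=u+x0;v=v+y0
    d,p=ray(c,[u.mean(),v.mean()]);rays.append((d/np.linalg.norm(d),p))
    print(n,len(u),u.min(),u.max(),v.min(),v.max(),u.mean(),v.mean())
    if 'depth' in c:
        P=np.array([dep(c,[a,b]) for a,b in zip(u,v)]);print(np.percentile(P,[2,50,98],axis=0))
A=sum(np.eye(3)-np.outer(d,d) for d,p in rays);b=sum((np.eye(3)-np.outer(d,d))@p for d,p in rays)
X=np.linalg.solve(A,b);print('collar',X,[np.linalg.norm(np.cross(d,X-p)) for d,p in rays])
print('TCP/lens now',bot.get_obs()['ee_pos'])
for s in((.511,.014),):
    y=np.radians(25);plan([s[0]-.085*np.cos(y),s[1]-.085*np.sin(y),.165],25)
```

```text
burr w1 outline [0.5122 0.0131 0.022 ] nut [0.5135 0.0131 0.029 ]
burr w3 outline [0.5113 0.0152 0.022 ] nut [0.5142 0.0135 0.029 ]
top0 39 254 263 262 270 258.87179487179486 267.28205128205127
[[0.3316 0.0045 0.1328]
 [0.5652 0.0752 0.1383]
 [0.576  0.0871 1.3971]]
side0 50 299 308 183 192 303.16 187.58
[[ 0.5605  0.063  -0.0011]
 [ 0.5664  0.0702  0.1332]
 [ 0.615   0.2778  0.1367]]
w1 596 531 565 135 169 543.9093959731543 150.75335570469798
collar [0.5692 0.0771 0.1276] [np.float64(0.0009585232905784466), np.float64(0.0005496090437066922), np.float64(0.0013383625039672068)]
TCP/lens now [ 0.3839 -0.2797  0.1654]
n 6 twist [-0.0, 0.0, -0.058] end [ 0.4336 -0.0219  0.1646]
[[1.2, -4.2, 0.0], [1.5, -4.1, 0.0], [1.7, -4.1, 0.0], [1.9, -3.9, 0.0], [2.2, -3.8, 0.0]]
[[2.3, -3.7, 0.1]]
```

Call:
move_arm --offset '[[1.2, -4.2, 0], [1.5, -4.1, 0], [1.7, -4.1, 0], [1.9, -3.9, 0], [2.2, -3.8, 0]]' --twist '[[0, 0, -0.058], [0, 0, -0.058], [0, 0, -0.058], [0, 0, -0.058], [0, 0, -0.058]]' --grip '[0, 0, 0, 0, 0]'

```text
time: 16.35
ee_pos: [0.4256, -0.0633, 0.1648]
tcp_rot: [-179.9, 0.1, 21.9]
wrist_force: [1.7, -0.9, 1.3]
opening: 0.0167
grasp_force: 59.2
```

Call:
move_arm --offset '[[2.4, -3.7, 0.1], [0, 0, 0.5], [0, 0, 0.5], [0, 0, 0.5], [0, 0, 0]]' --twist '[[0, 0, -0.058], [0, 0, 0], [0, 0, 0], [0, 0, 0], [0, 0, 0]]' --grip '[0, 0, 0, 0, 0]'

```text
time: 16.85
ee_pos: [0.4341, -0.0228, 0.149]
tcp_rot: [-180.0, 0.1, 25.0]
wrist_force: [0.4, -0.3, -0.2]
opening: 0.0166
grasp_force: 59.2
```

Call:
move_arm --offset '[[0, 0, 0], [0, 0, 0], [0, 0, 0], [0, 0, 0], [0, 0, 0]]' --twist '[[0, 0, 0], [0, 0, 0], [0, 0, 0], [0, 0, 0], [0, 0, 0]]' --grip '[0, 0, 0, 0, 0]'

```text
time: 17.35
ee_pos: [0.4349, -0.0218, 0.1504]
tcp_rot: [180.0, -0.0, 25.1]
wrist_force: [0.3, -0.2, -1.4]
opening: 0.0164
grasp_force: 59.2
```

Run:
```python
from h import *
np.set_printoptions(precision=4,suppress=True)
o=bot.get_obs();print(o['time'],o['ee_pos'],o['tcp_rot'],o['q'])
s=cam('side');w=cam('wrist');t=cam('top')
for n,c in(('s',s),('w',w),('t',t)):
    for k,z in(('lens',.128),('focal_mark',.128),('burr',.026)):
        for r in finder.pinpoint(c,k)[:1]:print(n,k,round(r['p'],2),r['position'],dep(c,r['position']),atz(c,r['position'],z))
a=s['color'][150:290,220:360,::-1];a=cv2.resize(a,(560,560),interpolation=cv2.INTER_CUBIC)
np.savez('fin.npz',wT=w['T'],wd=w['depth'],wc=w['color'],sd=s['depth'],sc=s['color'],sT=s['T'])
b=cv2.resize(w['color'][:,:,::-1],(400,300));b=cv2.copyMakeBorder(b,0,260,0,0,0)
b[300:540,0:320]=cv2.resize(t['color'][230:320,235:355,::-1],(320,240))
cv2.imwrite('pics/f1.png',np.hstack([a,b])[:, :800] if a.shape[1]+b.shape[1]<=800 else cv2.resize(np.hstack([a,b]),(800,int(560*800/960))))
```

```text
17.35 [ 0.4349 -0.0218  0.1504] [179.9921  -0.0133  25.1323] [ -2.8739 -11.6066 -17.1058  84.4853  -0.0008 151.9938]
s lens 0.82 [289.5, 206.1] [0.5118 0.0023 0.1341] [0.5138 0.0105 0.128 ]
s focal_mark 0.52 [302.0, 190.3] [0.5628 0.0667 0.1267] [0.5622 0.0648 0.128 ]
s burr 0.8 [289.6, 236.1] [0.5124 0.0238 0.0251] [0.5122 0.0228 0.026 ]
w lens 0.95 [320.7, 99.7] [0.5094 0.0138 0.1358] [0.5098 0.014  0.128 ]
t focal_mark 0.47 [259.2, 265.8] [0.5676 0.0739 0.1475] [0.5713 0.075  0.128 ]
```

View pics/f1.png

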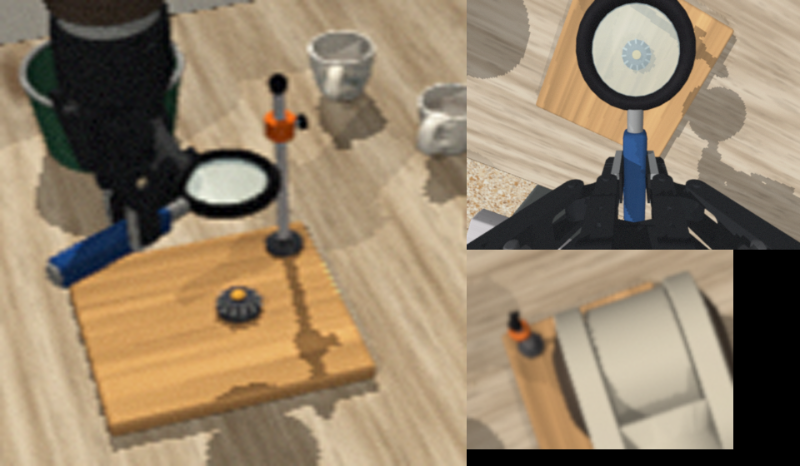

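The side crop shows the lens beside the collar, with the burr below it. The wrist inset shows the burr seen through the glass, a few mm off centre. Now the heights.

Run:
```python
from h import *
np.set_printoptions(precision=4,suppress=True)
s=cam('side');w=cam('wrist');t=cam('top');o=bot.get_obs();print(o['ee_pos'])
def pts(c,m):
    v,u=np.nonzero(m&(c['depth']>.05));return np.array([dep(c,[a,b]) for a,b in zip(u,v)])
def box(m,x0,x1,y0,y1):
    k=np.zeros_like(m);k[y0:y1,x0:x1]=m[y0:y1,x0:x1];return k
hs=lambda c:cv2.cvtColor(c['color'],cv2.COLOR_RGB2HSV)
# rim top from side & wrist
P=pts(w,box(hs(w)[...,2]<60,200,450,0,212));P=P[np.hypot(P[:,0]-.511,P[:,1]-.014)<.042]
k=np.linalg.lstsq(np.c_[P[:,:2]-[.511,.014],np.ones(len(P))],P[:,2],rcond=None)[0];print('wrist rim z',np.median(P[:,2]),'tilt',np.degrees(np.arctan(k[:2])),'cen',(P[:,:2].max(0)+P[:,:2].min(0))/2)
Q=pts(s,box(hs(s)[...,2]<70,265,308,190,218));Q=Q[(np.hypot(Q[:,0]-.511,Q[:,1]-.014)<.045)&(Q[:,2]>.1)];print('side rim z pct',np.percentile(Q[:,2],[5,25,50,75,95]),len(Q))
# collar
for n,c,b in(('side',s,(285,320,170,205)),('top',t,(245,275,250,285))):
    m=cv2.inRange(hs(c),(4,120,100),(18,255,255))>0;m=box(m,*b);C=pts(c,m);C=C[np.hypot(C[:,0]-.569,C[:,1]-.077)<.02]
    print(n,'collar z pct',np.percentile(C[:,2],[5,25,50,75,95]),len(C))
    v,u=np.nonzero(m);d,p=ray(c,[u.mean(),v.mean()])
    for xy in([.5692,.0774],):
        tt=((np.array(xy)-p[:2])@d[:2])/(d[:2]@d[:2]);print('  centroid z at post',(p+tt*d))
```

```text
[ 0.4348 -0.0217  0.1503]
wrist rim z 0.13627448123999847 tilt [-0.4121 -0.0348] cen [0.5089 0.0125]
side rim z pct [0.1313 0.1337 0.1353 0.1365 0.1381] 197
side collar z pct [0.1206 0.1258 0.1324 0.1345 0.137 ] 68
  centroid z at post [0.5698 0.0772 0.1269]
top collar z pct [0.0114 0.015  0.1307 0.1375 0.1655] 111
  centroid z at post [0.5694 0.0768 0.0146]
```

Call:
move_arm --offset '[[0.1, 0, 0.1], [0.2, 0, 0.2], [0, 0, 0], [0, 0, 0], [0, 0, 0]]' --twist '[[0, 0, 0], [0, 0, 0], [0, 0, 0], [0, 0, 0], [0, 0, 0]]' --grip '[0, 0, 0, 0, 0]'

```text
time: 18.6
ee_pos: [0.4375, -0.0205, 0.1473]
tcp_rot: [-180.0, 0.0, 25.1]
wrist_force: [-0.5, 0.2, -0.9]
opening: 0.0163
grasp_force: 59.2
```

Call:
move_arm --offset '[[0, 0, 0], [0, 0, 0], [0, 0, 0], [0, 0, 0], [0, 0, 0]]' --twist '[[0, 0, 0], [0, 0, 0], [0, 0, 0], [0, 0, 0], [0, 0, 0]]' --grip '[0, 0, 0, 0, 0]'

```text
time: 19.1
ee_pos: [0.4376, -0.0205, 0.1473]
tcp_rot: [180.0, 0.0, 25.1]
wrist_force: [0.3, -0.1, -1.5]
opening: 0.0164
grasp_force: 59.2
```

Run:
```python
from h import *
w=cam('wrist');L=finder.pinpoint(w,'lens')[0];print(bot.get_obs()['ee_pos'],atz(w,L['position'],.128))
print(bot.job_done())
```

```text
[ 0.43757899 -0.02049527  0.14730147] [0.5128442  0.01460339 0.128     ]
the job is handed in; nothing more can be done
None
```

The cork and peg are in the green tub, and I handed the job in at about 19 s with the loupe held still and level, its lens within about 1 mm of the burr's measured centre and about 128 mm up, at the collar's middle to within 2–3 mm by my measurements.

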